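# Slide the barrel carrier round the bent drying rail and press it home

### The job

Slide the brass carrier with the burgundy pencil barrel along the bent steel rail, round the bend, and push it home against the orange sleeve switch at the far end until the switch is fully in, which starts the drying fan. Go gently, without letting the carrier bind or strain the rail, then let go of it and leave everything else on the table where it is.

Things in the scene. Friction and masses are not known exactly. Their poses are not given: they have to be found in the camera images.
- stand: Stand of the bent drying rail, fixed: dark foot plate 12 mm thick (x -65 to 105, y -48 to 72 mm from the origin), post, grey clamp. Origin on the table below where the rail leaves the clamp; z up. The rail is one steel rod 10 mm thick. Its centre line leaves the clamp 150 mm up, runs along the stand's +x 90 mm, bends 65 degrees to the left (+y) at 45 mm radius, then runs straight 145 mm.
- legstart (a point): Point fixed on the stand: centre of the rod where it leaves the clamp, 150 mm above the table. The first leg is level. But the rod may be clamped turned about this leg by up to 0.16 rad either way, so bend and far leg climb or drop (far end up to 25 mm). The turn differs each time, unmeasured: look or feel for it. The rod does not give. Over 25 N of contact force from the carrier strains it.
- carrier: Drilled part on the first leg, about 110 g. Origin: hole centre; x along the hole, z up. Brass collar 16 mm long, 26 mm across, hole 14 mm (2 mm play; hangs 2 mm below rod centre). On top a white grip tab, 20 mm in x, 12 mm in y, top 50 mm above origin: pinch across the rod. Burgundy barrel 11 mm thick down to 107 mm below. Pushing the tab levers the collar: contact force up to 3x the push.
- home (a point): Point fixed on the stand, 150 mm up: where the carrier's origin ends when the switch is fully in, if the rod lay level (the true point is up to 18 mm higher or lower and within 2 mm sideways). It lies on the far leg, 89 mm past the end of the bend.
- switch (a joint): Orange sleeve switch, 21 mm across, round the far leg, before a black housing 28 mm across. Travel in m along the far leg: 0 = out, 0.006 = fully in, at a hard stop. About 2.5 N moves it; it stays where pushed. When out, its face is 91 mm past the end of the bend.
- mug: Bystander: grey-beige stoneware mug, 82 mm across, 92 mm high. Origin: centre of its underside.
- rest: Bystander: bamboo chopstick rest 60 x 20 x 16 mm. Origin: centre of its underside.
- dispenser: Bystander: chrome lead dispenser with a black push button, 85 x 26 x 15 mm, lying flat. Origin: underside, below the chrome case's centre.
- sleeve: Bystander: frosted white grip sleeve, tube 18 mm across, 42 mm high, standing. Origin: centre of its underside.
- clutch: Bystander: brass clutch ring 22 mm across, 10 mm high, lying flat. Origin: centre of its underside.
- barrel: Bystander: spare burgundy barrel 95 mm long, 11 mm thick, lying. Origin: centre of its underside.
Mind the look-alikes: they are no part of the job. What is meant by the carrier is not green, purple or red, and is the smaller of those in its own colour.

How it is judged:
By the outcome, as a careful person would: the job done as asked, in the order asked, and still so for the second after the job is handed in, with the robot touching nothing.
It also fails if it takes over 61 s, if anything falls off the work surface, if the arm or the gripper's body presses on something with over 40 N, if the wrist force passes 120 N, or if a joint passes its speed limit or range.

### The arm

A 7-joint arm with a two-finger parallel gripper is mounted at the origin on the work surface. World frame = base frame: x ahead of the robot, y to its left, z up, the work surface at z = 0. Lengths are in m, angles in rad, forces in N, time in s.
With the tool pointing down it reaches from about 0.4 to 0.85 m from the base axis. Payload 10.4 kg.
Tool frame: the origin (TCP) lies between the finger pads; the fingertips stand ahead of it and the grasp point (between the pads) lies 6 mm ahead of it (finger_overhang is the z of the fingertips in the tool frame, in m); z points along the fingers, y is the direction in which the jaws open and shut (so a half turn about z gives the same grasp; the last joint's range is limited). The gripper opens to 85 mm and grips with 20 to 120 N. Pads are 22 mm wide; open, the fingers measure 114 mm over their backs; the gripper's body (76 mm by 85 mm) begins 54 mm behind the grasp point. The pads swing forward as they close: fully open they stand 13 mm farther back than shut.
Start: joints at [1.139, 0.332, -0.065, 1.46, 0.022, 1.35, -0.088], TCP at [0.248, -0.574, 0.256] pointing down, gripper open.
Joint ranges: [-2.6, 2.6], [-0.5, 2.12], [-1.47, 1.34], [0.16, 2.42], [-1.27, 4.41], [0.06, 2.06], [-2.6, 2.6]. Speed limits (rad/s): [2.22, 2.22, 2.79, 2.79, 3.14, 3.14, 3.14].

### API

Orientations are given as a unit quaternion [x, y, z, w].
In Python, from workcell import * gives the robot as it stands.
- The arm moves only by the shell command python3 -m creep 'ROWS' [FORCE]. ROWS is JSON, a list of rows, each a list of 7 numbers: the turn, a rotation vector about the tool's x, y, z in rad, then the shift along the tool's x, y, z in mm, then the closure in counts, from 0 (fully open) to 255 (shut). In form: [[wx, wy, wz, dx, dy, dz, claw], ...]. A call has 1 to 8 rows; each row shifts and turns the commanded pose from where the row before left it, along the tool's axes as they then stand; what a row does not reach is not made up. A row lasts 1/10 s, in which the tool goes at most 50 mm and 8.59 degrees, less where a joint would pass 70% of its speed; a pose out of reach is approached as far as the arm can. A call is refused whole if a number of a shift passes 50 or a number of a turn 0.15, either way. A call with a gripper value outside its range is refused whole. The fingers move at their own pace and stop on an object; FORCE is the grip in N (left out, the last holds). Time passes only in rows, so rows that do not move let the fingers close. It gives the time, the measured TCP pose, the force and the opening at its end, in the units of the state.
- get_obs(): the state, without advancing time (a new reading comes with each control period).
- camera(name): name is "scene" or "top" or "wrist"; returns (picture, depth): 420x560x3 uint8, blue, green, red; 420x560 float32, m along the optical axis (not along the pixel's ray), 0 where there is no reading.
- camera_model(name): a dict with "camera_matrix" (3x3 intrinsics, pixels), "R" (3x3) and "t" (3): a world point X has camera coordinates R X + t; the wrist camera has in their place "mount" (4x4, takes a point from camera to tool coordinates, whose origin is the TCP and whose axes are the flange's). Camera axes: x right, y down, z forward; pixel columns grow to the right and rows downward; lengths in m; the calibration is good to about 2 mm. The wrist camera is an equidistant fisheye: a pixel r from the principal point sees the ray r / f radians off the axis. A picture is of the moment at which its call begins: read the wrist's pose just before it. camera_model takes no time and is no camera call.
- hand_in(): hands the job in, once; it reports no verdict.
The state is a dict: "clock": time; "joint_pos": joint angles; "joint_velocities": joint speeds; "tau": joint torques, N m; "position": TCP position; "ee_rot": TCP orientation; "ft_force": force on the tool from outside, world axes, zero at the start; "torque": the same for the moment, N m; "grip_width": opening from 0.0 (shut) to 1.0 (fully open).
Only numpy, scipy, OpenCV 4.12 (cv2) and the standard library are available. Lean on these libraries where they do the work, as an engineer would, in place of code of your own. Each camera call takes 0.05 s, during which the arm holds its last target.

## Working session

There is one attempt and no reset: what is moved stays moved. The work goes in short steps, Python scripts to look and compute and a shell command to move; the robot and the scene stay as the last step left them, time stands still between calls to the robot, and variables do not carry over. Pictures are saved under pics/ and viewed, and the job is handed in when it is done.

```bash
mkdir -p pics; ls
python3 - <<'E'
from workcell import *
import cv2,numpy as np
o=get_obs()
for k,v in o.items(): print(k,np.round(v,4))
for n in("scene","top","wrist"):
    p,d=camera(n); cv2.imwrite(f"pics/{n}0.png",p); np.save(f"pics/{n}0.npy",d)
    print(n,{k:np.round(v,4).tolist() if not isinstance(v,str) else v for k,v in camera_model(n).items()})
try: print(finger_overhang)
except Exception as e: print(e)
E
```

```text
pics
clock 0.0
joint_pos [ 1.1394  0.3329 -0.0647  1.461   0.0216  1.3499 -0.0885]
joint_velocities [ 0.0005 -0.0008 -0.0005 -0.0005  0.0002  0.0006 -0.0005]
tau [-1.10000e-03 -6.25446e+01  4.90000e-02 -3.91614e+01  1.63000e-02
  9.80000e-03  0.00000e+00]
position [ 0.2483 -0.5732  0.2555]
ee_rot [ 9.792e-01  2.030e-01 -2.000e-04 -7.000e-04]
ft_force [-0.3375 -0.5888 -0.1043]
torque [ 0.0394  0.0592 -0.0089]
grip_width 1.0011
scene {'camera_matrix': [[406.5837, 0.0, 280.2422], [0.0, 406.5837, 209.5805], [0.0, 0.0, 1.0]], 'R': [[-0.8477, 0.5302, -0.0167], [0.4007, 0.6194, -0.6751], [-0.3475, -0.579, -0.7376]], 't': [0.4979, -0.1186, 1.212]}
top {'camera_matrix': [[534.5407, 0.0, 285.5415], [0.0, 534.5407, 206.2794], [0.0, 0.0, 1.0]], 'R': [[-0.0275, -0.9995, -0.0184], [-0.9943, 0.0292, -0.1024], [0.1029, 0.0154, -0.9946]], 't': [0.0028, 0.5529, 1.5329]}
wrist {'camera_matrix': [[325.1923, 0.0, 283.8014], [0.0, 325.1923, 215.8865], [0.0, 0.0, 1.0]], 'mount': [[0.001, -0.9463, -0.3233, 0.0831], [1.0, 0.0005, 0.0017, -0.0], [-0.0015, -0.3233, 0.9463, -0.1184], [0.0, 0.0, 0.0, 1.0]]}
0.025
```

View pics/scene0.png

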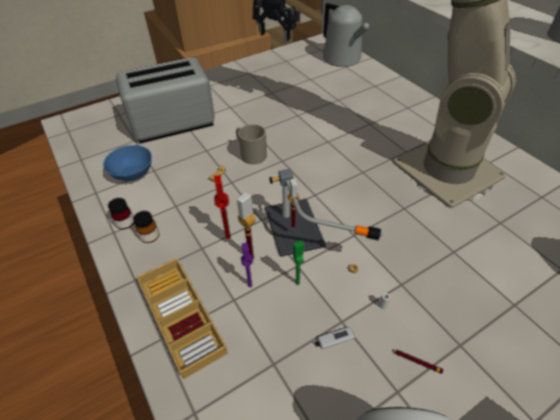

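View pics/top0.png

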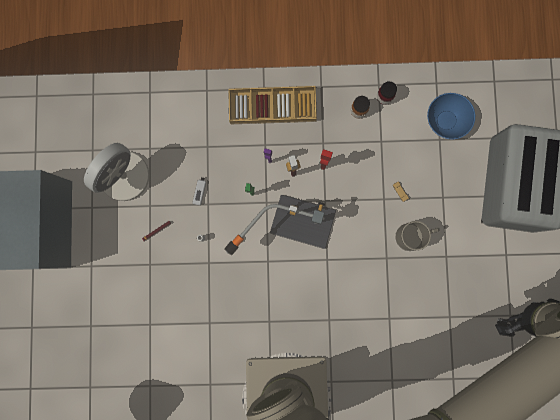

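View pics/wrist0.png

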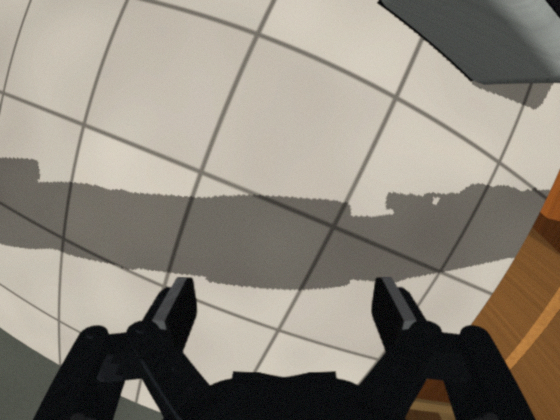

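Run:
```python
import cv2
t=cv2.imread("pics/top0.png"); s=cv2.imread("pics/scene0.png")
cv2.imwrite("pics/tc.png",cv2.resize(t[140:265,215:375],None,fx=5,fy=5,interpolation=cv2.INTER_CUBIC)[:600,:800])
cv2.imwrite("pics/sc.png",cv2.resize(s[150:300,195:395],None,fx=4,fy=4,interpolation=cv2.INTER_CUBIC))
```

```text
(no output)
```

View pics/tc.png

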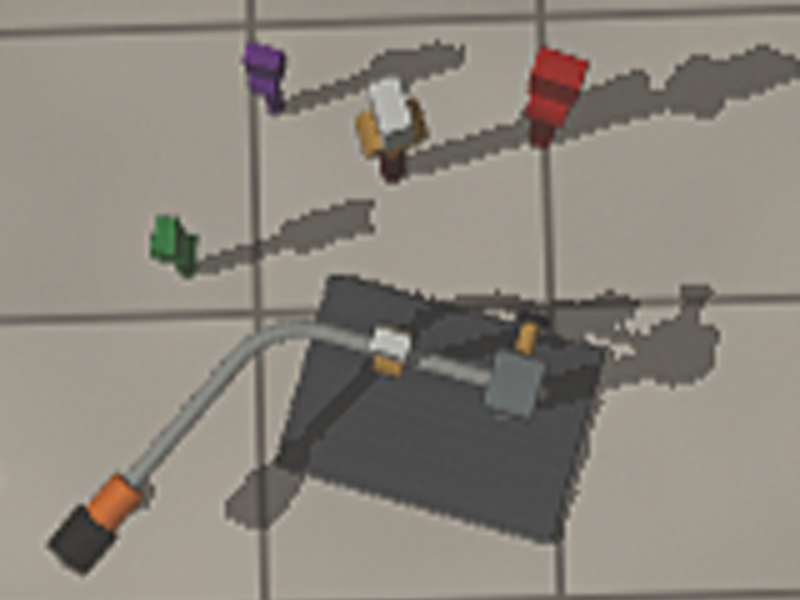

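View pics/sc.png

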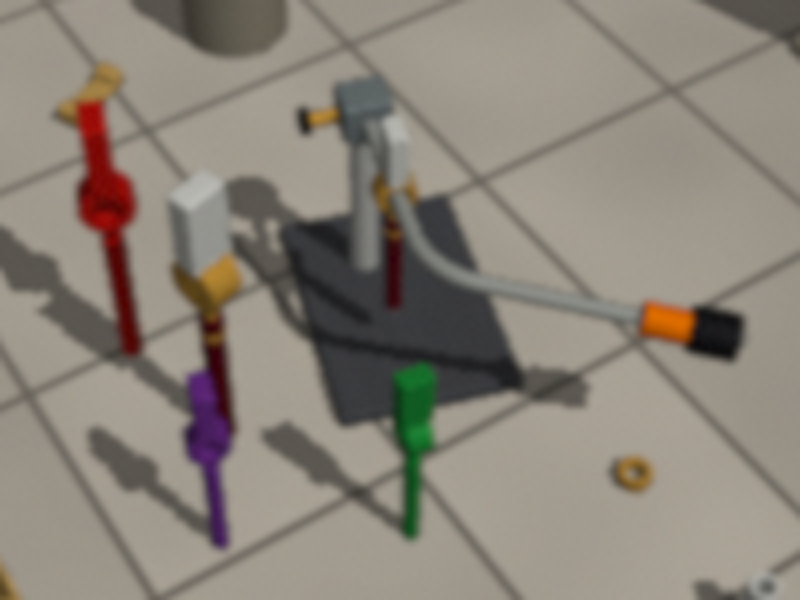

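```bash
cat > h.py <<'E'
import numpy as np,cv2
from workcell import *
def cloud(n,d):
    m=camera_model(n);K=np.array(m["camera_matrix"]);R=np.array(m["R"]);t=np.array(m["t"])
    v,u=np.mgrid[:d.shape[0],:d.shape[1]]
    c=np.stack([(u-K[0,2])/K[0,0]*d,(v-K[1,2])/K[1,1]*d,d],-1)
    return (c-t)@R
def ray(n,u,v):
    m=camera_model(n);K=np.array(m["camera_matrix"]);R=np.array(m["R"]);t=np.array(m["t"])
    r=R.T@np.array([(u-K[0,2])/K[0,0],(v-K[1,2])/K[1,1],1]); return -R.T@t,r
def onplane(n,u,v,z):
    c,r=ray(n,u,v); return c+r*(z-c[2])/r[2]
def proj(n,X):
    m=camera_model(n);K=np.array(m["camera_matrix"]);R=np.array(m["R"]);t=np.array(m["t"])
    c=np.atleast_2d(X)@R.T+t; return c[:,:2]/c[:,2:]*[K[0,0],K[1,1]]+[K[0,2],K[1,2]]
def tri(uv1,uv2,n1="top",n2="scene"):
    c1,r1=ray(n1,*uv1);c2,r2=ray(n2,*uv2)
    A=np.stack([r1,-r2],1);s=np.linalg.lstsq(A,c2-c1,rcond=None)[0]
    a,b=c1+s[0]*r1,c2+s[1]*r2; return (a+b)/2,np.linalg.norm(a-b)
E
python3 - <<'E'
from h import *
for n,(a,b,c,e) in (("top",(185,260,220,340)),("scene",(165,245,270,390))):
    p=cv2.imread(f"pics/{n}0.png");d=np.load(f"pics/{n}0.npy");X=cloud(n,d)
    hsv=cv2.cvtColor(p,cv2.COLOR_BGR2HSV)
    sub=np.zeros(d.shape,bool);sub[a:b,c:e]=1
    hi=sub&(X[...,2]>0.08)&(d>0)
    if n=="top":
        # foot plate
        fp=sub&(X[...,2]>0.004)&(X[...,2]<0.03)
        dark=sub&(hsv[...,2]<90)
        cnt=max(cv2.findContours(dark.astype(np.uint8),cv2.RETR_EXTERNAL,cv2.CHAIN_APPROX_NONE)[0],key=cv2.contourArea)
        print("plate",cv2.minAreaRect(cnt))
    orange=sub&(hsv[...,0]>5)&(hsv[...,0]<16)&(hsv[...,1]>200)&(hsv[...,2]>150)
    print(n,"orange",orange.sum(),np.argwhere(orange).mean(0)[::-1],np.median(X[orange],0).round(4))
    ys,xs=np.where(hi)
    for u in range(c,e,3):
        k=xs==u
        if k.any():
            vs=ys[k]; P=X[vs,u]
            print(u,vs.min(),vs.max(),"col",P[:, :].mean(0).round(4),"zmax",P[:,2].max().round(4))
E
```

```text
plate ((304.44781494140625, 216.1168212890625), (59.23501205444336, 51.494075775146484), 14.620874404907227)
top orange 0 [nan nan] [nan nan nan]
226 246 252 col [0.4304 0.1493 0.1367] zmax 0.1419
229 243 253 col [0.4327 0.1405 0.1422] zmax 0.1501
232 241 254 col [0.4338 0.1325 0.1414] zmax 0.1504
235 238 250 col [0.4431 0.1244 0.1399] zmax 0.1466
238 235 247 col [0.452  0.1161 0.1396] zmax 0.1471
241 234 241 col [0.4601 0.1078 0.1406] zmax 0.146
244 230 235 col [0.4734 0.0995 0.1398] zmax 0.1417
247 185 231 col [0.5502 0.0896 0.1426] zmax 0.1571
250 185 228 col [0.5495 0.0817 0.1399] zmax 0.1483
253 187 224 col [0.5519 0.0748 0.1228] zmax 0.1458
256 216 221 col [0.5098 0.0657 0.1468] zmax 0.1494
259 213 217 col [0.519  0.0574 0.1466] zmax 0.1474
262 209 214 col [0.5279 0.0489 0.1501] zmax 0.158
265 207 211 col [0.5344 0.0406 0.1512] zmax 0.1551
268 205 208 col [0.5409 0.0324 0.1511] zmax 0.1531
271 204 207 col [0.5432 0.0241 0.1529] zmax 0.1594
274 204 207 col [0.543  0.0161 0.1521] zmax 0.1573
277 204 207 col [0.5427 0.008  0.1525] zmax 0.1605
280 205 208 col [5.399e-01 1.000e-04 1
[... 2213 characters left out ...]
0.1401] zmax 0.1418
351 226 230 col [0.4687 0.1053 0.1397] zmax 0.142
354 227 230 col [0.4638 0.1096 0.1392] zmax 0.1416
357 225 234 col [0.4615 0.1166 0.1414] zmax 0.1462
360 226 234 col [0.4566 0.1208 0.1407] zmax 0.1466
363 226 235 col [0.4516 0.125  0.1401] zmax 0.1454
366 227 237 col [0.4475 0.1305 0.1378] zmax 0.1442
369 226 238 col [0.4436 0.1353 0.1403] zmax 0.1471
372 226 239 col [0.4379 0.1389 0.1384] zmax 0.1455
375 227 239 col [0.4344 0.1442 0.1399] zmax 0.1461
378 228 240 col [0.4287 0.1482 0.1368] zmax 0.143
381 229 235 col [0.4205 0.1481 0.1381] zmax 0.143<stdin>:14: RuntimeWarning: Mean of empty slice.
  ret = um.true_divide(
  return _methods._mean(a, axis=axis, dtype=dtype,
```

```bash
cat > fit.py <<'E'
from h import *
from scipy.optimize import least_squares
pts=[]
for n,legs in (("top",((298,311,205,220),(241,262,205,243),(262,287,202,216))),("scene",((306,355,210,232),))):
    d=np.load(f"pics/{n}0.npy");X=cloud(n,d)
    m=camera_model(n);C=-np.array(m["R"]).T@np.array(m["t"])
    for c,e,a,b in legs:
        P=X[a:b,c:e].reshape(-1,3);D=d[a:b,c:e].ravel()
        k=(P[:,2]>0.125)&(P[:,2]<0.165)&(P[:,0]>.44)&(P[:,0]<.555);P=P[k]
        q=P-P.mean(0);dr=np.linalg.svd(q,full_matrices=False)[2][0]
        print(n,len(P),P.mean(0).round(4),"dir",dr.round(4),"yaw",np.degrees(np.arctan2(dr[1],dr[0])).round(2))
        pts.append(P)
P=np.vstack(pts)
def center(p,S):
    x,y,yaw,roll=p;s=np.atleast_1d(S).astype(float)
    b=np.radians(65);r=.045;L1=.09;La=r*b
    th=np.clip((s-L1)/r,0,b); s2=np.clip(s-L1-La,0,None)
    lx=np.minimum(s,L1)+r*np.sin(th)+s2*np.cos(b); ly=r*(1-np.cos(th))+s2*np.sin(b)
    l=np.stack([lx,ly*np.cos(roll),ly*np.sin(roll)],-1)
    t=np.stack([np.cos(th),np.sin(th)*np.cos(roll),np.sin(th)*np.sin(roll)],-1)
    c,sn=np.cos(yaw),np.sin(yaw);Rz=np.array([[c,-sn,0],[sn,c,0],[0,0,1]])
    return l@Rz.T+[x,y,.15],t@Rz.T
S=np.linspace(0,.286,573)
def res(p):
    C,_=center(p[:4],S)
    D=np.linalg.norm(P[:,None]-C[None],axis=2).min(1); return D-.005
if __name__=="__main__":
    best=None
    for roll in(-.12,0,.12):
        r=least_squares(res,[.515,-.085,np.radians(75),roll],loss="soft_l1",f_scale=.001,x_scale=[.01,.01,.1,.1],diff_step=1e-4)
        print(r.cost,r.x.round(4),"rms",np.sqrt(np.mean(r.fun**2)))
        if best is None or r.cost<best.cost: best=r
    np.save("rod.npy",best.x)
    p=best.x
    for s in (0,.05,.09,.0900+.0511,.09+.0511+.089,.09+.0511+.097,.09+.0511+.145): print(round(s,4),*[a.round(4) for a in center(p,s)])
E
python3 fit.py
python3 - <<'E'
from h import *
d=np.load("pics/top0.npy");X=cloud("top",d);p=cv2.imread("pics/top0.png")
# tab: white top pixels z>0.185
sub=np.zeros(d.shape,bool);sub[200:216,284:300]=1
k=sub&(X[...,2]>0.188)
print("tab top",k.sum(),X[k].mean(0).round(4),X[k].min(0).round(4),X[k].max(0).round(4))
print(p[200:216,288:298].tolist()[4])
# plate corners on z=.012
hsv=cv2.cvtColor(p,cv2.COLOR_BGR2HSV)
for uv in ((281,195.5),(335.5,210.5),(326.5,248),(272.5,232)): print(onplane("top",*uv,.012).round(4))
E
```

```text
top 51 [ 0.5203 -0.0638  0.1536] dir [-0.3201 -0.9474 -0.0074] yaw -108.67
top 125 [0.4923 0.0812 0.1432] dir [-0.7554  0.6445 -0.1183] yaw 139.53
top 104 [0.5384 0.0183 0.1523] dir [-0.1166  0.9918 -0.0528] yaw 96.71
scene 229 [0.5031 0.0734 0.1459] dir [-0.7144  0.6891 -0.1215] yaw 136.03
0.00044758918160036883 [ 0.5149 -0.0846  1.2736 -0.1242] rms 0.0019247218702960651
0.0004475862604362768 [ 0.5149 -0.0846  1.2738 -0.1241] rms 0.001924579496010001
0.0004475859792515507 [ 0.5149 -0.0846  1.2738 -0.1241] rms 0.0019245687284693896
0 [[ 0.5149 -0.0846  0.15  ]] [[0.2926 0.9562 0.    ]]
0.05 [[ 0.5296 -0.0368  0.15  ]] [[0.2926 0.9562 0.    ]]
0.09 [[0.5413 0.0015 0.15  ]] [[0.2926 0.9562 0.    ]]
0.1411 [[0.5285 0.048  0.1468]] [[-0.7363  0.6673 -0.1122]]
0.2301 [[0.463  0.1074 0.1368]] [[-0.7363  0.6673 -0.1122]]
0.2381 [[0.4571 0.1128 0.1359]] [[-0.7363  0.6673 -0.1122]]
0.2861 [[0.4217 0.1448 0.1305]] [[-0.7363  0.6673 -0.1122]]
tab top 36 [ 0.5257 -0.0339  0.2351] [ 0.3922 -0.0427  0.1882] [ 0.536  -0.0243  1.5812]
[[74, 74, 75], [74, 73, 73], [74, 74, 75], [68, 69, 71], [65, 68, 72], [70, 71, 71], [74, 74, 75], [73, 72, 72], [74, 74, 74], [56, 57, 58]]
[ 5.869e-01 -1.000e-04  1.200e-02]
[ 0.5377 -0.1594  0.012 ]
[ 0.4284 -0.1291  0.012 ]
[0.4797 0.0277 0.012 ]
```

Candidates (top-view pixels): green holder (249,188), purple (268,155), red (326,158), a larger white/brass/burgundy one standing free (292,163), and a smaller white/brass/burgundy one on the rail (292,210). I choose the one on the rail: it's burgundy, the smaller of the two, and the crops confirm it's threaded on the first leg. I fitted the rod from depth: yaw 1.274 rad, roll −0.124 rad (far leg drops), home at about (0.463, 0.107, 0.137).

Run:
```python
from h import *
d=np.load("pics/top0.npy");X=cloud("top",d)
k=(d>0)&(X[...,2]>0.06)&(X[...,2]<.4)&(X[...,0]>.3)&(X[...,0]<.85)&(np.abs(X[...,1])<.45)
n,l,st,c=cv2.connectedComponentsWithStats(k.astype(np.uint8))
for i in range(1,n):
    if st[i,4]>8:
        P=X[l==i];print(c[i].round(),st[i,4],P.mean(0).round(3),P.min(0).round(3),P.max(0).round(3))
p=np.load("rod.npy");print(p)
```

```text
[361. 105.] 165 [ 0.834 -0.24   0.074] [ 0.817 -0.263  0.062] [ 0.85  -0.218  0.085]
[117. 158.] 623 [0.681 0.434 0.174] [0.641 0.411 0.086] [0.725 0.45  0.224]
[267. 154.] 71 [0.689 0.031 0.134] [0.68  0.02  0.096] [0.699 0.041 0.16 ]
[325. 157.] 143 [ 0.665 -0.125  0.18 ] [ 0.651 -0.141  0.062] [ 0.681 -0.112  0.214]
[293. 164.] 173 [ 0.648 -0.037  0.178] [ 0.636 -0.057  0.062] [ 0.667 -0.019  0.222]
[249. 188.] 72 [0.595 0.084 0.131] [0.586 0.073 0.097] [0.607 0.098 0.157]
[275. 222.] 723 [0.497 0.016 0.152] [ 0.417 -0.118  0.121] [0.549 0.153 0.203]
[417. 235.] 299 [ 0.456 -0.379  0.082] [ 0.414 -0.443  0.06 ] [ 0.495 -0.33   0.103]
[ 0.51492658 -0.08459759  1.27380527 -0.12407553]
```

```bash
python3 -m creep '[[0,0,0,34,-27,-2,0],[0,0,0,34,-27,-2,0],[0,0,0,34,-27,-2,60],[0,0,0,34,-27,-2,60],[0,0,0,34,-27,-2,80],[0,0,0,34,-27,-2,80],[0,0,0,34,-27,-2,80],[0,0,0,34,-27,-2,80]]' 20
```

```text
clock: 0.95
position: [0.4126, -0.2655, 0.2724]
ee_rot: [0.979, 0.203, -0.0, 0.0]
ft_force: [1.1, 0.1, 0.0]
grip_width: 0.689
```

```bash
python3 -m creep '[[0,0,0,33.6,-27.7,0,80],[0,0,0,33.6,-27.7,0,80],[0,0,0,33.6,-27.7,0,100],[0,0,0,33.6,-27.7,0,100],[0,0,0,33.6,-27.7,0,110],[0,0,0,33.6,-27.7,0,110],[0,0,-0.14,0,0,0,110],[0,0,-0.14,0,0,0,110]]'; python3 -m creep '[[0,0,-0.14,0,0,0,110],[0,0,-0.14,0,0,0,110],[0,0,-0.14,0,0,0,110],[0,0,-0.14,0,0,0,110],[0,0,-0.024,0,0,0,110],[0,0,0,0,0,0,110]]'
python3 - <<'E'
from h import *
o=get_obs();print(o["position"],o["ee_rot"])
p,d=camera("wrist");cv2.imwrite("pics/w1.png",p);np.save("pics/w1.npy",d)
p,d=camera("top");cv2.imwrite("pics/t1.png",p);np.save("pics/t1.npy",d)
E
```

```text
clock: 1.75
position: [0.5313, -0.0328, 0.2719]
ee_rot: [0.94, 0.342, -0.0, -0.0]
ft_force: [0.1, 0.4, 0.3]
grip_width: 0.571
clock: 2.35
position: [0.531, -0.0346, 0.2722]
ee_rot: [0.805, 0.593, -0.0, -0.0]
ft_force: [-0.3, 0.1, 0.4]
grip_width: 0.571
[ 0.53101271 -0.03463331  0.2721728 ] [ 8.05096332e-01  5.93144065e-01 -1.03645496e-04 -5.36007438e-05]
```

View pics/w1.png

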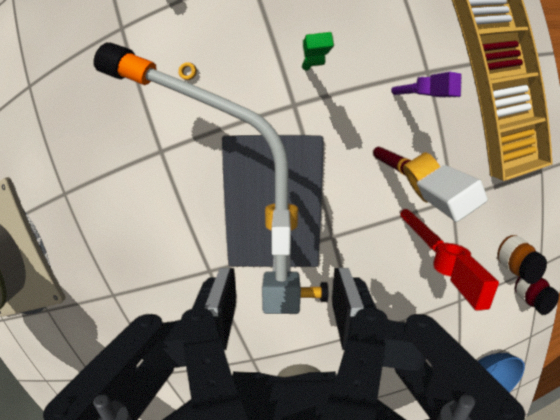

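The wrist view shows the brass collar at (281,214) and the white tab at (281,238), both on the first leg. The pads at (220,300) and (348,300) straddle the leg.

```bash
cat >> h.py <<'E'
from scipy.spatial.transform import Rotation as Ro
def wcloud(d,pos,q):
    m=camera_model("wrist");K=np.array(m["camera_matrix"]);M=np.array(m["mount"])
    v,u=np.mgrid[:d.shape[0],:d.shape[1]];x=(u-K[0,2])/K[0,0];y=(v-K[1,2])/K[1,1]
    r=np.hypot(x,y)+1e-9;c=np.stack([d*np.tan(r)*x/r,d*np.tan(r)*y/r,d],-1)
    t=c@M[:3,:3].T+M[:3,3]
    return t, t@Ro.from_quat(q).as_matrix().T+pos
E
python3 - <<'E'
from h import *
from fit import center
pos=np.array([0.53101271,-0.03463331,0.2721728]);q=[.80509633,.59314407,-1.03645e-4,-5.36e-5]
d=np.load("pics/w1.npy");p=cv2.imread("pics/w1.png");hsv=cv2.cvtColor(p,cv2.COLOR_BGR2HSV)
T,W=wcloud(d,pos,q)
sub=np.zeros(d.shape,bool);sub[190:262,262:300]=1
tab=sub&(W[...,2]>.19)&(W[...,2]<.205)&(d>0)
print("tab top",tab.sum(),"tool",T[tab].mean(0).round(4),T[tab].min(0).round(4),T[tab].max(0).round(4),"world",W[tab].mean(0).round(4))
print("px",np.argwhere(tab).min(0),np.argwhere(tab).max(0))
br=sub&(hsv[...,0]>12)&(hsv[...,0]<28)&(hsv[...,1]>120)
print("brass",br.sum(),W[br].mean(0).round(4),T[br].min(0).round(4),T[br].max(0).round(4))
rp=np.load("rod.npy")
# rod check in wrist view
for a,b in((262,268),(170,190),(150,165)):
    k=np.zeros(d.shape,bool);k[a:b,262:305]=1;k&=(W[...,2]>.135)&(W[...,2]<.165)&(d>0)
    print("rod",k.sum(),T[k].mean(0).round(4),W[k].mean(0).round(4),W[k][:,2].max())
k=np.zeros(d.shape,bool);k[70:112,150:235]=1;k&=(W[...,2]>.11)&(W[...,2]<.165)&(d>0)
P=W[k];C,_=center(rp,np.linspace(.12,.23,300));D=np.linalg.norm(P[:,None]-C[None],axis=2);j=D.argmin(1)
print("far",k.sum(),(P-C[j]).mean(0).round(4),np.median(D.min(1)).round(4))
u=np.linalg.svd(P-P.mean(0),full_matrices=False)[2][0];print(u.round(3))
E
```

```text
top 51 [ 0.5203 -0.0638  0.1536] dir [-0.3201 -0.9474 -0.0074] yaw -108.67
top 125 [0.4923 0.0812 0.1432] dir [-0.7554  0.6445 -0.1183] yaw 139.53
top 104 [0.5384 0.0183 0.1523] dir [-0.1166  0.9918 -0.0528] yaw 96.71
scene 229 [0.5031 0.0734 0.1459] dir [-0.7144  0.6891 -0.1215] yaw 136.03
tab top 591 tool [ 0.0021 -0.0022  0.0741] [-0.0095 -0.0082  0.0717] [0.0109 0.0035 0.082 ] world [ 0.5295 -0.032   0.1981]
px [222 271] [254 289]
brass 370 [ 0.5298 -0.0313  0.1547] [-0.062  -0.023  -0.1184] [0.0832 0.0165 0.2604]
rod 72 [-0.0395 -0.0026  0.1174] [ 0.5168 -0.0716  0.1548] 0.15700793977241184
rod 257 [ 0.0308 -0.002   0.1174] [ 0.5382 -0.0046  0.1548] 0.15723008443680764
rod 210 [ 0.0477 -0.0033  0.1176] [0.542  0.0119 0.1546] 0.1570446526950202
far 1145 [0.0002 0.0009 0.0038] 0.005
[ 0.732 -0.669  0.131]
```

```bash
python3 -m creep '[[0,0,-0.004,1,-2.3,20,120],[0,0,0,0,0,20,120],[0,0,0,0,0,20,120],[0,0,0,0,0,21,120],[0,0,0,0,0,0,120],[0,0,0,0,0,0,120]]' 20
python3 - <<'E'
from h import *
o=get_obs();print(o["position"],o["ft_force"],o["torque"])
p,d=camera("wrist");cv2.imwrite("pics/w2.png",p)
E
```

```text
clock: 3.05
position: [0.5293, -0.0328, 0.1918]
ee_rot: [0.803, 0.595, -0.0, -0.0]
ft_force: [0.4, 0.7, 1.1]
grip_width: 0.526
[ 0.52927206 -0.0328465   0.19175728] [0.36395158 0.7240474  1.12167163] [ 0.06910344 -0.03009461  0.02407097]
```

View pics/w2.png

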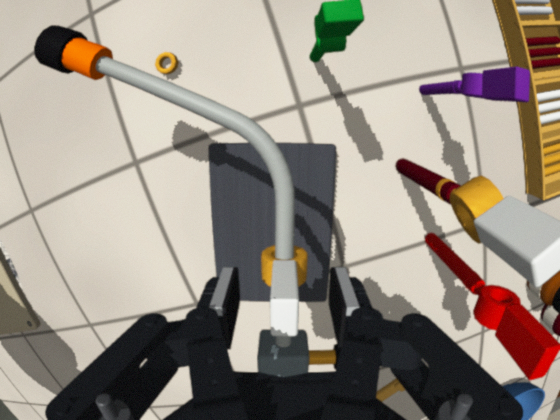

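The tab (285,300) sits centred between the pads (237 and 333), above the collar at (284,265). I'll close.

```bash
python3 -m creep '[[0,0,0,0,0,0,160],[0,0,0,0,0,0,190],[0,0,0,0,0,0,200],[0,0,0,0,0,0,210],[0,0,0,0,0,0,220],[0,0,0,0,0,0,230],[0,0,0,0,0,0,240],[0,0,0,0,0,0,240]]' 20
python3 - <<'E'
from h import *
for i in range(2):
    o=get_obs();print(o["clock"],o["position"],o["ft_force"].round(2) if hasattr(o["ft_force"],'round') else o["ft_force"],o["torque"],o["grip_width"])
    p,d=camera("wrist");
cv2.imwrite("pics/w3.png",p)
E
```

```text
clock: 3.9
position: [0.5293, -0.0329, 0.1915]
ee_rot: [0.803, 0.596, 0.0, 0.0]
ft_force: [0.6, -0.5, 2.9]
grip_width: 0.143
3.9 [ 0.52930222 -0.03294226  0.19149313] [ 0.59 -0.52  2.95] [-0.06815727  0.0899153   0.04274974] 0.1428596981517919
3.95 [ 0.5293221  -0.03294424  0.19149545] [-0.03  0.55  3.38] [-0.07898841  0.04587158 -0.01816832] 0.13888587734684096
```

View pics/w3.png

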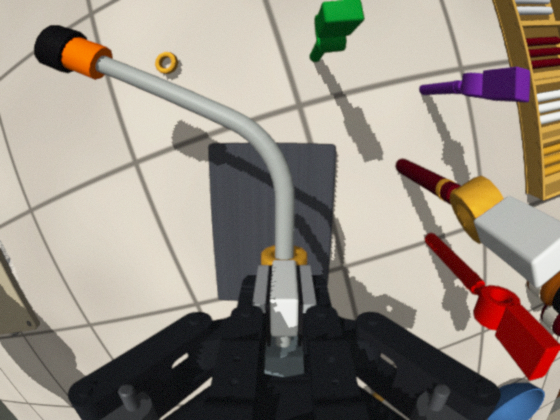

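```bash
python3 -m creep '[[0,0,0,0,0,-0.5,240],[0,0,0,0,0,-0.5,240],[0,0,0,0,0,0,240]]'; python3 -m creep '[[0,0,0,0,0,-0.5,240],[0,0,0,0,0,0,240]]';python3 -m creep '[[0,0,0,0,0,-0.5,240],[0,0,0,0,0,0,240]]';python3 -m creep '[[0,0,0,0,0,-0.5,240],[0,0,0,0,0,0,240]]'
```

```text
clock: 4.3
position: [0.529, -0.0329, 0.192]
ee_rot: [0.803, 0.596, -0.0, -0.0]
ft_force: [-0.0, -0.6, -0.9]
grip_width: 0.135
clock: 4.5
position: [0.5292, -0.0329, 0.1927]
ee_rot: [0.803, 0.596, -0.0, -0.0]
ft_force: [-0.5, 0.4, -0.7]
grip_width: 0.135
clock: 4.7
position: [0.5292, -0.0329, 0.1933]
ee_rot: [0.803, 0.596, 0.0, 0.0]
ft_force: [-0.3, -1.2, -0.8]
grip_width: 0.135
clock: 4.9
position: [0.5292, -0.0329, 0.1939]
ee_rot: [0.803, 0.596, 0.0, 0.0]
ft_force: [0.1, -0.1, -0.7]
grip_width: 0.133
```

```bash
for i in 1 ; do python3 -m creep '[[0,0,0,0,0,-0.5,240],[0,0,0,0,0,-0.3,240],[0,0,0,0,0,0,240]]';python3 -m creep '[[0,0,0,0,0,-0.4,240],[0,0,0,0,0,0,240]]';python3 -m creep '[[0,0,0,0,0,-0.4,240],[0,0,0,0,0,0,240]]'; done | grep -v rot
```

```text
clock: 5.2
position: [0.5292, -0.0329, 0.1947]
ft_force: [0.4, -1.0, -0.9]
grip_width: 0.133
clock: 5.4
position: [0.5292, -0.0329, 0.1951]
ft_force: [0.8, -0.8, -0.4]
grip_width: 0.139
clock: 5.6
position: [0.5292, -0.0329, 0.1955]
ft_force: [-0.1, 0.2, -0.6]
grip_width: 0.134
```

```bash
for i in 1 ; do python3 -m creep '[[0,0,0,0,0,-0.3,240],[0,0,0,0,0,0,240]]';python3 -m creep '[[0,0,0,0,0,-0.3,240],[0,0,0,0,0,0,240]]'; done | grep -v rot
```

```text
clock: 5.8
position: [0.5292, -0.0329, 0.1957]
ft_force: [0.1, 0.1, -1.3]
grip_width: 0.136
clock: 6.0
position: [0.5291, -0.0329, 0.1958]
ft_force: [1.2, 0.8, -3.6]
grip_width: 0.134
```

```bash
(python3 -m creep '[[0,0,0,0,0,1.2,240],[0,0,0,0,0,1.2,240],[0,0,0,0,1,0,240],[0,0,0,0,0,0,240]]';python3 -m creep '[[0,0,0,0,0.5,0,240],[0,0,0,0,0,0,240]]';python3 -m creep '[[0,0,0,0,0.3,0,240],[0,0,0,0,0,0,240]]')|grep -v rot
```

```text
clock: 6.4
position: [0.5303, -0.0333, 0.1937]
ft_force: [0.2, 0.2, -1.7]
grip_width: 0.135
clock: 6.6
position: [0.5307, -0.0334, 0.1937]
ft_force: [0.2, 0.3, -1.1]
grip_width: 0.13
clock: 6.8
position: [0.531, -0.0335, 0.1936]
ft_force: [-0.0, -0.7, -2.0]
grip_width: 0.14
```

```bash
(python3 -m creep '[[0,0,0,0,0.3,0,240],[0,0,0,0,0,0,240]]';python3 -m creep '[[0,0,0,0,0.3,0,240],[0,0,0,0,0,0,240]]')|grep -v rot
```

```text
clock: 7.0
position: [0.5312, -0.0335, 0.1936]
ft_force: [-0.3, 0.4, -1.2]
grip_width: 0.136
clock: 7.2
position: [0.5314, -0.0336, 0.1936]
ft_force: [-0.8, -0.4, -0.9]
grip_width: 0.135
```

```bash
(python3 -m creep '[[0,0,0,0,0.3,0,240],[0,0,0,0,0,0,240]]';python3 -m creep '[[0,0,0,0,0.3,0,240],[0,0,0,0,0,0,240]]')|grep -v rot
```

```text
clock: 7.4
position: [0.5315, -0.0336, 0.1935]
ft_force: [-2.8, 1.3, 0.8]
grip_width: 0.136
clock: 7.6
position: [0.5316, -0.0336, 0.1935]
ft_force: [-5.2, 0.8, 1.9]
grip_width: 0.134
```

```bash
(python3 -m creep '[[0,0,0,0,-1.5,0,240],[0,0,0,0,-1.5,0,240],[0,0,0,0,-1.2,0,240],[0,0,0,0,0,0,240]]';python3 -m creep '[[0,0,0,0,-0.3,0,240],[0,0,0,0,0,0,240]]';python3 -m creep '[[0,0,0,0,-0.3,0,240],[0,0,0,0,0,0,240]]')|grep -v rot
```

```text
clock: 8.0
position: [0.5281, -0.0326, 0.1937]
ft_force: [0.1, -0.4, -2.0]
grip_width: 0.136
clock: 8.2
position: [0.5278, -0.0325, 0.1937]
ft_force: [0.4, -0.7, -1.9]
grip_width: 0.137
clock: 8.4
position: [0.5275, -0.0324, 0.1936]
ft_force: [-0.6, 0.0, -0.6]
grip_width: 0.133
```

```bash
(python3 -m creep '[[0,0,0,0,-0.3,0,240],[0,0,0,0,0,0,240]]';python3 -m creep '[[0,0,0,0,-0.3,0,240],[0,0,0,0,0,0,240]]')|grep -v rot
```

```text
clock: 8.6
position: [0.5273, -0.0324, 0.1937]
ft_force: [1.5, 0.1, -1.0]
grip_width: 0.137
clock: 8.8
position: [0.5272, -0.0323, 0.1937]
ft_force: [2.8, -0.9, -3.0]
grip_width: 0.135
```

```bash
python3 -m creep '[[0,0,0,0,1.2,0,240],[0,0,0,0,1.2,0,240],[0,0,0,0,0,0,240]]'
cat > wfit.py <<'E'
from h import *
import fit
from scipy.optimize import least_squares
def wfit(d,pos,q,p0,show=None):
    T,W=wcloud(d,pos,q)
    S=np.linspace(0,.235,471)
    C,_=fit.center(p0,S)
    k=(d>0)&(W[...,2]>.12)&(W[...,2]<.17)
    idx=np.argwhere(k);P=W[k]
    D=np.linalg.norm(P[:,None]-C[None],axis=2);j=D.argmin(1);m=D.min(1)
    tc=((pos-C)**2)[:,:2].sum(1).argmin()
    ok=(m<.010)&(j<440)&(j>max(10,tc+24))
    P=P[ok];idx=idx[ok]
    # drop silhouette (flying) pixels by eroding mask
    M=np.zeros(d.shape,np.uint8);M[tuple(idx.T)]=1;M=cv2.erode(M,np.ones((3,3),np.uint8))
    P=W[M>0]
    if show is not None: show[M>0]=(0,0,255)
    def res(p):
        C,_=fit.center(p[:4],S);C=C+[0,0,p[4]]
        return np.linalg.norm(P[:,None]-C[None],axis=2).min(1)-.005
    sub=np.random.default_rng(0).permutation(len(P))[:700];P=P[sub]
    r=least_squares(res,list(p0)+[0],loss="soft_l1",f_scale=.001,x_scale=[.01,.01,.1,.1,.01],diff_step=1e-4)
    print(len(P),"fit",r.x.round(4),"rms",np.sqrt(np.mean(r.fun**2)).round(5))
    return r.x
E
sed -i 's/^for n,legs in/for n,legs in () if __name__!="__main__" else/; s/^P=np.vstack(pts)/P=np.vstack(pts) if pts else None/' fit.py
python3 - <<'E'
from wfit import *
o=get_obs();pos=np.array(o["position"]);q=o["ee_rot"];print(pos,q,o["ft_force"])
p,d=camera("wrist");np.save("pics/w4.npy",d)
rp=np.load("rod.npy");im=p.copy()
a=wfit(d,pos,q,rp,im);cv2.imwrite("pics/w4.png",im)
b=wfit(np.load("pics/w1.npy"),np.array([0.53101271,-0.03463331,0.2721728]),[.80509633,.59314407,-1.03645e-4,-5.36e-5],rp)
for x in (rp,a,b): print(*[fit.center(x[:4],s)[0].round(4)+[0,0,x[4] if len(x)>4 else 0] for s in(0.0556,.09,.1411,.2301)])
E
```

```text
clock: 9.1
position: [0.5291, -0.0329, 0.1935]
ee_rot: [0.803, 0.596, -0.0, -0.0]
ft_force: [0.2, -0.1, -0.7]
grip_width: 0.141
[ 0.52914658 -0.03288154  0.19354109] [ 8.03047223e-01  5.95915359e-01 -1.51401040e-04 -1.42517034e-04] [ 0.17156597 -0.11858223 -0.68353378]
700 fit [ 5.1310e-01 -8.3800e-02  1.2655e+00 -1.4000e-01  9.0000e-04] rms 0.00058
700 fit [ 5.1280e-01 -8.4000e-02  1.2628e+00 -1.3970e-01  8.0000e-04] rms 0.0006
[[ 0.5312 -0.0314  0.15  ]] [[0.5413 0.0015 0.15  ]] [[0.5285 0.048  0.1468]] [[0.463  0.1074 0.1368]]
[[ 0.5298     -0.0307      0.15086204]] [[0.5401     0.0021     0.15086204]] [[0.5278     0.0487     0.14726204]] [[0.463      0.1086     0.13596204]]
[[ 0.5297     -0.031       0.15083064]] [[0.5401     0.0018     0.15083064]] [[0.5279     0.0485     0.14723064]] [[0.4632     0.1085     0.13593064]]
```

View pics/w4.png

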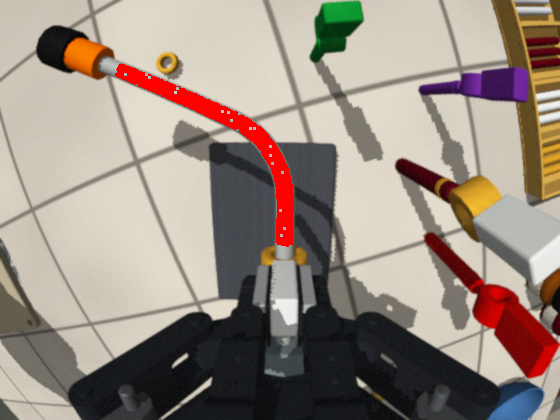

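```bash
cat > plan.py <<'E'
from wfit import *
p=[.5130,-.0839,1.2645,-.1400]; H=.0437
def pose(s,p=p):
    C,t=fit.center(p,s);C=C[0];t=t[0]/np.linalg.norm(t[0])
    u=np.array([0,0,1])-t[2]*t;u/=np.linalg.norm(u)
    return Ro.from_matrix(np.stack([t,np.cross(-u,t),-u],1)),C+u*H
def plan(nodes,final=True,off=(0,0,0)):
    o=get_obs();x=np.array(o["position"]);R=Ro.from_quat(o["ee_rot"])
    C,t=fit.center(p,np.linspace(0,.24,2401));up=-R.as_matrix()[:,2]
    j=np.linalg.norm(C-(x-up*H),axis=1).argmin()
    e=R.inv().apply(x-up*H-C[j])*1000
    print("t",o["clock"],"s_now",j/1e4,"offset tool mm",e.round(2),"f tool",R.inv().apply(o["ft_force"]).round(1),"yawerr",(R.inv()*pose(j/1e4)[0]).as_rotvec().round(3))
    s=j/1e4;b=[]
    for n in nodes:
        Rm=pose((s+n)/2)[0]; w=(R.inv()*Rm).as_rotvec()
        if np.abs(w).max()>.002: b.append(list(w.round(3))+[0,0,0]);R=R*Ro.from_rotvec(w.round(3))
        X=pose(n)[1]+np.array(off)/1000; dd=R.inv().apply((X-x)*1000).round(1); b.append([0,0,0]+list(dd)); x=x+R.apply(dd)/1000; s=n
    if final:
        w=(R.inv()*pose(s)[0]).as_rotvec();b.append(list(w.round(3))+[0,0,0])
    print("["+",".join("["+",".join(f"{float(v):g}" for v in r)+",240]" for r in b)+"]",len(b))
E
python3 -c "
from plan import *
plan([.0585,.064,.0695,.075,.0805,.086],False)"
```

```text
t 9.15 s_now 0.0535 offset tool mm [ 0.04 -0.04  0.19] f tool [ 0.6 -0.9  1.8] yawerr [-0.     0.     0.012]
[[-0,0,0.012,0,0,0,240],[0,0,0,5,0,-0.2,240],[0,0,0,5.5,0,0,240],[0,0,0,5.5,0,0,240],[0,0,0,5.5,0,0,240],[0,0,0,5.5,0,0,240],[0,0,0,5.5,0,0,240]] 7
```

```bash
python3 -m creep '[[0,0,0.012,0,0,0,240],[0,0,0,5,0,-0.2,240],[0,0,0,5.5,0,0,240],[0,0,0,5.5,0,0,240],[0,0,0,5.5,0,0,240]]'; python3 -m creep '[[0,0,0,5.5,0,0,240],[0,0,0,5.5,0,0,240],[0,0,0,0,0,0,240]]'
python3 - <<'E'
from plan import *
o=get_obs()
pic,d=camera("wrist");im=pic.copy()
a=wfit(d,np.array(o["position"]),o["ee_rot"],p,im)
for x in (p,a): print(*[fit.center(x[:4],s)[0].round(4)+[0,0,x[4] if len(x)>4 else 0] for s in(0.0556,.09,.1411,.2301)])
plan([.09,.094,.098,.102])
E
```

```text
clock: 9.65
position: [0.5358, -0.0117, 0.1938]
ee_rot: [0.806, 0.591, 0.0, 0.0]
ft_force: [0.1, -0.6, -1.0]
grip_width: 0.138
clock: 9.95
position: [0.5392, -0.0008, 0.1938]
ee_rot: [0.806, 0.592, 0.0, -0.0]
ft_force: [0.1, -1.0, -0.5]
grip_width: 0.141
700 fit [ 5.1310e-01 -8.3600e-02  1.2664e+00 -1.3870e-01  8.0000e-04] rms 0.00052
[[ 0.5298 -0.0309  0.15  ]] [[0.5401 0.0019 0.15  ]] [[0.5279 0.0486 0.1464]] [[0.4631 0.1085 0.1351]]
[[ 0.5297     -0.0305      0.15078931]] [[0.54       0.0023     0.15078931]] [[0.5277     0.0489     0.14718931]] [[0.4627     0.1087     0.13608931]]
t 10.0 s_now 0.0865 offset tool mm [-0.02 -0.01 -0.09] f tool [-0.8 -0.1  1.7] yawerr [-0.    -0.     0.001]
[[0,0,0,3.5,0,0.1,240],[-0,-0.006,-0.043,0,0,0,240],[0,0,0,4.6,-0,-0,240],[-0.001,-0.013,-0.088,0,0,0,240],[0,0,0,4.5,-0.1,-0,240],[-0.002,-0.012,-0.088,0,0,0,240],[0,0,0,4.5,-0.1,-0,240],[-0.002,-0.006,-0.044,0,0,0,240]] 8
```

```bash
python3 -m creep '[[0,0,0,3.5,0,0.1,240],[0,-0.006,-0.043,0,0,0,240],[0,0,0,4.6,0,0,240],[-0.001,-0.013,-0.088,0,0,0,240],[0,0,0,4.5,-0.1,0,240],[-0.002,-0.012,-0.088,0,0,0,240],[0,0,0,4.5,-0.1,0,240]]'
python3 -c "
from plan import *
plan([.106,.110,.114,.118],False)"
```

```text
clock: 10.7
position: [0.5423, 0.015, 0.1934]
ee_rot: [0.738, 0.675, -0.011, 0.01]
ft_force: [-0.4, 0.2, -1.0]
grip_width: 0.133
t 10.7 s_now 0.102 offset tool mm [ 0.01 -0.04  0.02] f tool [ 0.2 -0.5  1. ] yawerr [-0.002 -0.006 -0.046]
[[-0.004,-0.012,-0.09,0,0,0,240],[0,0,0,4.8,-0.2,-0,240],[-0.004,-0.011,-0.088,0,0,0,240],[0,0,0,4.5,-0.2,-0,240],[-0.005,-0.012,-0.089,0,0,0,240],[0,0,0,4.4,-0.3,-0,240],[-0.006,-0.01,-0.088,0,0,0,240],[0,0,0,4.5,-0.2,-0,240]] 8
```

```bash
python3 -m creep '[[-0.004,-0.012,-0.09,0,0,0,240],[0,0,0,4.8,-0.2,0,240],[-0.004,-0.011,-0.088,0,0,0,240],[0,0,0,4.5,-0.2,0,240],[-0.005,-0.012,-0.089,0,0,0,240],[0,0,0,4.4,-0.3,0,240]]'
python3 -c "
from plan import *
plan([.118,.122,.126],False)"
```

```text
clock: 11.3
position: [0.5402, 0.0288, 0.1927]
ee_rot: [0.642, 0.766, -0.021, 0.025]
ft_force: [0.1, -0.0, -1.7]
grip_width: 0.138
t 11.3 s_now 0.1144 offset tool mm [ 0.01 -0.3   0.02] f tool [0.1 0.1 1.7] yawerr [-0.004 -0.006 -0.055]
[[-0.007,-0.011,-0.094,0,0,0,240],[0,0,0,4.3,-0.1,-0,240],[-0.007,-0.01,-0.084,0,0,0,240],[0,0,0,4.4,-0.4,-0,240],[-0.008,-0.009,-0.089,0,0,0,240],[0,0,0,4.4,-0.3,-0,240]] 6
```

```bash
python3 -m creep '[[-0.007,-0.011,-0.094,0,0,0,240],[0,0,0,4.3,-0.1,0,240],[-0.007,-0.01,-0.084,0,0,0,240],[0,0,0,4.4,-0.4,0,240],[-0.008,-0.009,-0.089,0,0,0,240],[0,0,0,4.4,-0.3,0,240]]'
python3 -c "
from plan import *
plan([.130,.134,.138,.142],False)"
```

```text
clock: 11.9
position: [0.5348, 0.0405, 0.1916]
ee_rot: [0.533, 0.845, -0.025, 0.04]
ft_force: [-0.3, 0.3, -0.6]
grip_width: 0.137
t 11.9 s_now 0.1262 offset tool mm [-0.04 -0.38  0.02] f tool [ 0.4 -0.2  0.6] yawerr [-0.005 -0.005 -0.049]
[[-0.009,-0.009,-0.091,0,0,0,240],[0,0,0,4.4,-0.2,-0,240],[-0.009,-0.008,-0.086,0,0,0,240],[0,0,0,4.3,-0.4,-0,240],[-0.011,-0.007,-0.089,0,0,0,240],[0,0,0,4.3,-0.5,-0,240],[-0.011,-0.006,-0.089,0,0,0,240],[0,0,0,4.2,-0.3,-0,240]] 8
```

```bash
python3 -m creep '[[-0.009,-0.009,-0.091,0,0,0,240],[0,0,0,4.4,-0.2,0,240],[-0.009,-0.008,-0.086,0,0,0,240],[0,0,0,4.3,-0.4,0,240],[-0.011,-0.007,-0.089,0,0,0,240],[0,0,0,4.3,-0.5,0,240],[-0.011,-0.006,-0.089,0,0,0,240],[0,0,0,4.2,-0.3,0,240]]'
python3 - <<'E'
from plan import *
o=get_obs()
pic,d=camera("wrist");im=pic.copy();cv2.imwrite("pics/w6.png",pic)
R=Ro.from_quat(o["ee_rot"]).as_matrix();pos=np.array(o["position"])
T,W=wcloud(d,pos,o["ee_rot"])
S=np.linspace(.155,.225,400);C,t=fit.center(p,S)
k=(d>0)&(W[...,2]>.11)&(W[...,2]<.17);P=W[k];idx=np.argwhere(k)
D=np.linalg.norm(P[:,None]-C[None],axis=2);j=D.argmin(1);ok=(D.min(1)<.009)&(j>5)&(j<395)
M=np.zeros(d.shape,np.uint8);M[tuple(idx[ok].T)]=1;M=cv2.erode(M,np.ones((3,3),np.uint8))
P=W[M>0]
# line fit: radius 5 cylinder
from scipy.optimize import least_squares
c0=C[200];t0=t[200];n1=np.cross([0,0,1],t0);n1/=np.linalg.norm(n1);n2=np.cross(t0,n1)
def f(x):
    dr=t0+x[2]*n1+x[3]*n2;dr/=np.linalg.norm(dr);q=P-(c0+x[0]*n1/1e3+x[1]*n2/1e3)
    return (np.linalg.norm(q-np.outer(q@dr,dr),axis=1)-.005)*1000
r=least_squares(f,[0,0,0,0],loss="soft_l1");print(len(P),"left,up mm at s=.19; dir left,up",r.x.round(3),np.sqrt((r.fun**2).mean()))
hsv=cv2.cvtColor(pic,cv2.COLOR_BGR2HSV)
orr=(hsv[...,0]>4)&(hsv[...,0]<17)&(hsv[...,1]>180)&(hsv[...,2]>120)&(d>0)&(W[...,2]>.1)
a=(W[orr]-C[0])@t0+.155
print("orange s pct",orr.sum(),np.percentile(a,[1,5,50,95,99]).round(4))
plan([.150,.158])
E
```

```text
clock: 12.7
position: [0.523, 0.0528, 0.1896]
ee_rot: [0.375, 0.925, -0.023, 0.058]
ft_force: [0.7, -0.6, -1.2]
grip_width: 0.136
2220 left,up mm at s=.19; dir left,up [-0.055  0.954  0.     0.002] 0.5324538098520195
orange s pct 2163 [0.2321 0.2331 0.2451 0.2566 0.2576]
t 12.75 s_now 0.143 offset tool mm [-0.05 -0.23  0.03] f tool [1.3 0.  1.3] yawerr [-0.003 -0.002 -0.024]
[[-0.003,-0.002,-0.024,0,0,0,240],[0,0,0,7.1,0.1,-0,240],[0,0,0,8,-0,-0,240],[-0,0,-0,0,0,0,240]] 4
```

View pics/w6.png

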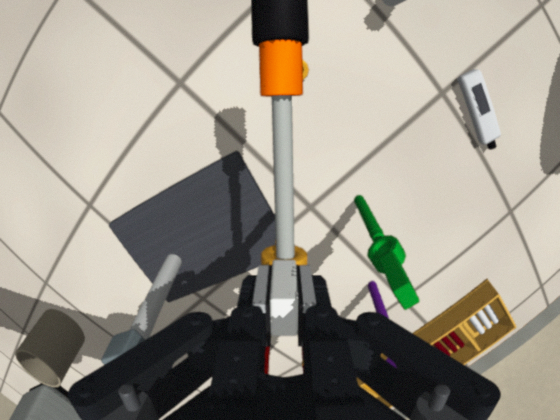

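```bash
python3 -m creep '[[-0.003,-0.002,-0.024,0,0,0,240],[0,0,0,7,0.1,0,240],[0,0,0,8,0,0,240],[0,0,0,8,0,0,240],[0,0,0,8,0,0,240],[0,0,0,8,0,0,240],[0,0,0,8,0,0,240],[0,0,0,0,0,0,240]]' 40
python3 -c "
from plan import *
plan([.197,.204,.211,.217])"
```

```text
clock: 13.55
position: [0.4882, 0.0851, 0.1836]
ee_rot: [0.361, 0.93, -0.023, 0.06]
ft_force: [-0.1, 0.8, -1.1]
grip_width: 0.13
t 13.55 s_now 0.1898 offset tool mm [ 0.03 -0.08 -0.  ] f tool [0.8 0.5 1.1] yawerr [0.    0.001 0.007]
[[0,0.001,0.007,0,0,0,240],[0,0,0,7.1,0.1,0,240],[0,0,0,7,-0,-0,240],[0,0,0,7,-0,-0,240],[0,0,0,6,-0,-0,240],[0,0,-0,0,0,0,240]] 6
```

```bash
python3 -m creep '[[0,0.001,0.007,0,0,0,240],[0,0,0,7,0.1,0,240],[0,0,0,7,0,0,240],[0,0,0,7,0,0,240],[0,0,0,6,0,0,240],[0,0,0,2,0,0,240],[0,0,0,2,0,0,240],[0,0,0,0,0,0,240]]' 
python3 -c "
from plan import *
plan([.222,.223])"
```

```text
clock: 14.35
position: [0.4665, 0.1052, 0.1797]
ee_rot: [0.365, 0.929, -0.023, 0.059]
ft_force: [0.4, 0.5, -1.0]
grip_width: 0.133
t 14.35 s_now 0.2197 offset tool mm [ 0.03 -0.07  0.07] f tool [0.2 0.7 1. ] yawerr [ 0.     0.    -0.002]
[[0,0,0,2.3,0.1,-0.1,240],[0,0,0,1,-0,0,240],[0,0,-0.002,0,0,0,240]] 3
```

```bash
python3 -m creep '[[0,0,0,0,0,0,240],[0,0,0,1,0,0,240],[0,0,0,1,0,0,240],[0,0,0,0,0,0,240]]' 
python3 -c "
from plan import *
plan([.224])"
```

```text
clock: 14.75
position: [0.465, 0.1066, 0.1794]
ee_rot: [0.365, 0.929, -0.023, 0.059]
ft_force: [-0.1, -0.1, -1.3]
grip_width: 0.133
t 14.75 s_now 0.2218 offset tool mm [-0.03 -0.08  0.13] f tool [ 0.2 -0.1  1.3] yawerr [ 0.     0.    -0.002]
[[0,0,0,2.2,0.1,-0.1,240],[0,0,-0.002,0,0,0,240]] 2
```

```bash
(python3 -m creep '[[0,0,0,1,0.1,-0.1,240],[0,0,0,1,0,0,240],[0,0,0,0,0,0,240]]'; python3 -m creep '[[0,0,0,1,0,0,240],[0,0,0,0,0,0,240]]' ; python3 -m creep '[[0,0,0,1,0,0,240],[0,0,0,0,0,0,240]]')|grep -v rot
python3 -c "
from plan import *
plan([.230])"
```

```text
clock: 15.05
position: [0.4636, 0.1081, 0.1792]
ft_force: [-0.6, -0.2, -1.8]
grip_width: 0.134
clock: 15.25
position: [0.4629, 0.1086, 0.1792]
ft_force: [-0.2, 0.5, -0.7]
grip_width: 0.133
clock: 15.45
position: [0.4624, 0.1091, 0.1791]
ft_force: [1.9, -1.9, -0.9]
grip_width: 0.131
t 15.45 s_now 0.2254 offset tool mm [-0.05  0.01 -0.02] f tool [-2.6 -0.1  1.2] yawerr [ 0.001  0.001 -0.002]
[[0,0,0,4.6,0,0,240],[0.001,0.001,-0.002,0,0,0,240]] 2
```

```bash
(python3 -m creep '[[0,0,0,1,0,0,240],[0,0,0,0,0,0,240]]' ; python3 -m creep '[[0,0,0,1,0,0,240],[0,0,0,0,0,0,240]]'; python3 -m creep '[[0,0,0,0.5,0,0,240],[0,0,0,0,0,0,240]]')|grep -v rot
python3 -c "
from plan import *
plan([.230])"
```

```text
clock: 15.65
position: [0.4616, 0.1099, 0.1789]
ft_force: [1.6, -1.5, -0.7]
grip_width: 0.134
clock: 15.85
position: [0.4607, 0.1107, 0.1788]
ft_force: [1.4, -1.8, 0.2]
grip_width: 0.134
clock: 16.05
position: [0.4604, 0.111, 0.1787]
ft_force: [2.0, -2.2, -1.4]
grip_width: 0.129
t 16.05 s_now 0.2282 offset tool mm [-0.  0.  0.] f tool [-2.7 -0.2  1.7] yawerr [ 0.     0.    -0.002]
[[0,0,0,1.8,0,-0,240],[0,0,-0.002,0,0,0,240]] 2
```

```bash
(python3 -m creep '[[0,0,0,0.5,0,0,240],[0,0,0,0,0,0,240]]' ; python3 -m creep '[[0,0,0,0.5,0,0,240],[0,0,0,0,0,0,240]]'; python3 -m creep '[[0,0,0,0.5,0,0,240],[0,0,0,0,0,0,240]]')|grep -v rot
python3 -c "
from plan import *
plan([.2301])
p,d=camera('wrist');cv2.imwrite('pics/w7.png',p)"
```

```text
clock: 16.25
position: [0.46, 0.1114, 0.1786]
ft_force: [2.0, -1.6, -0.2]
grip_width: 0.131
clock: 16.45
position: [0.4597, 0.1117, 0.1786]
ft_force: [1.7, -2.0, 0.8]
grip_width: 0.13
clock: 16.65
position: [0.4593, 0.112, 0.1785]
ft_force: [1.8, -1.3, -0.0]
grip_width: 0.131
t 16.65 s_now 0.2297 offset tool mm [0.01 0.   0.03] f tool [-2.2  0.2  0.3] yawerr [ 0.     0.    -0.002]
[[0,0,0,0.4,0,-0,240],[0,0,-0.002,0,0,0,240]] 2
```

View pics/w7.png

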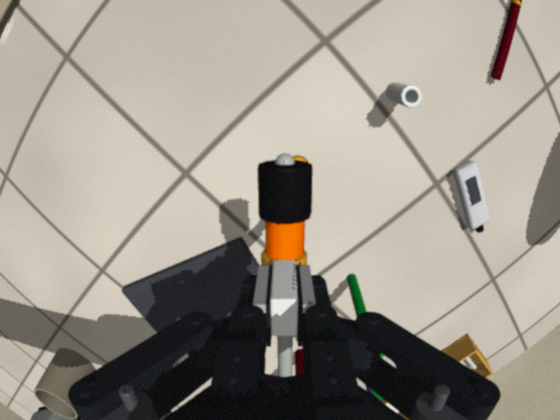

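The collar (285,258) is against the orange sleeve (285,240), which is partly inside the housing. I'll keep pushing in small steps until the hard stop shows as a force rise.

```bash
(python3 -m creep '[[0,0,0,0.4,0,0,240],[0,0,0,0,0,0,240]]' ; python3 -m creep '[[0,0,0,0.3,0,0,240],[0,0,0,0,0,0,240]]')|grep -v rot
python3 -c "
from plan import *
plan([.2301])"
```

```text
clock: 16.9
position: [0.459, 0.1123, 0.1784]
ft_force: [0.5, -2.1, -0.1]
grip_width: 0.129
clock: 17.1
position: [0.4588, 0.1125, 0.1784]
ft_force: [0.9, -2.6, 0.6]
grip_width: 0.134
t 17.1 s_now 0.2304 offset tool mm [-0.05  0.04 -0.  ] f tool [-2.5 -1.3 -0.3] yawerr [ 0.     0.    -0.002]
[[0,0,0,-0.3,-0,0,240],[0,0,-0.002,0,0,0,240]] 2
```

```bash
(python3 -m creep '[[0,0,0,0.3,0,0,240],[0,0,0,0,0,0,240]]' ; python3 -m creep '[[0,0,0,0.3,0,0,240],[0,0,0,0,0,0,240]]')|grep -v rot
python3 -c "
from plan import *
plan([.2301])"
```

```text
clock: 17.3
position: [0.4586, 0.1127, 0.1784]
ft_force: [1.2, -1.6, -0.0]
grip_width: 0.13
clock: 17.5
position: [0.4585, 0.1127, 0.1784]
ft_force: [2.2, -3.1, -0.5]
grip_width: 0.134
t 17.5 s_now 0.2308 offset tool mm [-0.04  0.02  0.  ] f tool [-3.6 -0.8  1. ] yawerr [ 0.001  0.    -0.002]
[[0,0,0,-0.7,0,-0,240],[0.001,0,-0.002,0,0,0,240]] 2
```

```bash
(python3 -m creep '[[0,0,0,0.2,0,0,240],[0,0,0,0,0,0,240]]' )|grep -v rot
python3 -c "
from plan import *
plan([.2301])"
```

```text
clock: 17.7
position: [0.4584, 0.1128, 0.1784]
ft_force: [3.6, -5.0, 0.7]
grip_width: 0.132
t 17.7 s_now 0.2308 offset tool mm [ 0.01 -0.   -0.03] f tool [-6.1 -1.2  0.1] yawerr [ 0.001  0.001 -0.002]
[[0,0,0,-0.7,0,0,240],[0.001,0.001,-0.002,0,0,0,240]] 2
```

```bash
(python3 -m creep '[[0,0,0,-0.4,0,0,240],[0,0,0,0,0,0,240]]'; python3 -m creep '[[0,0,0,0,0,0.8,240],[0,0,0,0,0,0.8,240],[0,0,0,0,0,0,240]]')|grep -v rot
python3 - <<'E'
from plan import *
plan([.2301])
o=get_obs();p_,d=camera("wrist");cv2.imwrite("pics/w8.png",p_)
T,W=wcloud(d,np.array(o["position"]),o["ee_rot"])
C,t=fit.center(p,np.array([.2]));S=(W-C[0])@t[0]+.2
hsv=cv2.cvtColor(p_,cv2.COLOR_BGR2HSV)
orr=(hsv[...,0]>4)&(hsv[...,0]<13)&(hsv[...,1]>180)&(hsv[...,2]>120)&(d>0)&(W[...,2]>.1)
print("orange",np.percentile(S[orr],[1,5,95,99]).round(4),orr.sum())
bk=(hsv[...,2]<60)&(d>0)&(S>.24)&(S<.30)&(W[...,2]>.1)&(W[...,2]<.16)
bk[:, :240]=0;bk[:,330:]=0;bk[230:]=0
print("black",np.percentile(S[bk],[1,5,95,99]).round(4),bk.sum())
E
```

```text
clock: 17.9
position: [0.4585, 0.1127, 0.1784]
ft_force: [2.6, -2.9, 1.0]
grip_width: 0.133
clock: 18.2
position: [0.4588, 0.1128, 0.1768]
ft_force: [2.0, -1.8, 0.7]
grip_width: 0.13
t 18.2 s_now 0.2308 offset tool mm [-0.01  0.26  1.56] f tool [-2.8  0.  -0.3] yawerr [ 0.001  0.    -0.002]
[[0,0,0,-0.7,-0.2,-1.6,240],[0.001,0,-0.002,0,0,0,240]] 2
orange [0.239  0.2395 0.257  0.2573] 183
black [0.2594 0.2607 0.2859 0.2861] 3038
```

View pics/w8.png

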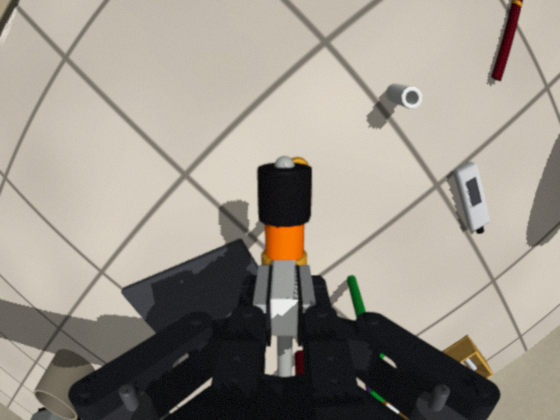

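The orange face has moved from s=0.2321 to about 0.238–0.239; fully in is 0.2381. The force rise with no further motion agrees. I'll release.

```bash
python3 -m creep '[[0,0,0,-0.2,0,0,225],[0,0,0,0,0,0,205],[0,0,0,0,0,0,190],[0,0,0,0,0,0,170],[0,0,0,0,0,0,140],[0,0,0,0,0,0,120],[0,0,0,0,0,0,120],[0,0,0,0,0,0,120]]' 20
python3 - <<'E'
from plan import *
o=get_obs();print(o["ft_force"]);p_,d=camera("wrist");cv2.imwrite("pics/w9.png",p_)
E
```

```text
clock: 19.05
position: [0.4588, 0.1124, 0.1768]
ee_rot: [0.365, 0.929, -0.023, 0.059]
ft_force: [0.8, 0.6, 0.6]
grip_width: 0.527
[0.81145187 0.55474716 0.56296154]
```

View pics/w9.png

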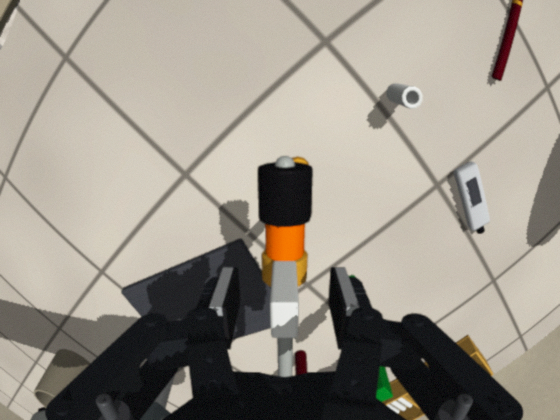

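The pads are clear of the tab (285,295), and the collar (285,265) sits against the orange sleeve (285,240). I'll back straight off along the tool axis.

```bash
python3 -m creep '[[0,0,0,0,0,-6,120],[0,0,0,0,0,-10,120],[0,0,0,0,0,-15,120],[0,0,0,0,0,-20,120],[0,0,0,0,0,-25,120],[0,0,0,0,0,-25,120],[0,0,0,0,0,0,120],[0,0,0,0,0,0,120]]'
python3 - <<'E'
from plan import *
o=get_obs();p_,d=camera("wrist");cv2.imwrite("pics/w10.png",p_)
T,W=wcloud(d,np.array(o["position"]),o["ee_rot"])
C,t=fit.center(p,np.array([.2]));S=(W-C[0])@t[0]+.2
hsv=cv2.cvtColor(p_,cv2.COLOR_BGR2HSV)
z=(W[...,2]>.1)&(W[...,2]<.21)&(d>0)&(hsv[...,1]>150)&(hsv[...,2]>90)&(S>.2)&(S<.28)
lat=np.abs((W-C[0])@np.cross([0,0,1],t[0]))<.02
for n,a,b in(("orange",3,13),("brass",14,28)):
    m=z&lat&(hsv[...,0]>=a)&(hsv[...,0]<=b);print(n,m.sum(),np.percentile(S[m],[1,3,50,97,99]).round(4))
m=lat&(d>0)&(W[...,2]>.175)&(W[...,2]<.2)&(S>.2)&(S<.26);print("tab",m.sum(),W[m].mean(0),np.percentile(S[m],[2,50,98]))
s,_=camera("scene");cv2.imwrite("pics/s10.png",s);t_,dt=camera("top");cv2.imwrite("pics/t10.png",t_)
cv2.imwrite("pics/s10c.png",cv2.resize(s[150:300,195:395],None,fx=4,fy=4,interpolation=cv2.INTER_CUBIC))
a=cv2.absdiff(t_,cv2.imread("pics/top0.png")).max(2);a[260:]=0
n,l,st,c=cv2.connectedComponentsWithStats((a>45).astype(np.uint8))
print([(st[i].tolist()) for i in range(1,n) if st[i,4]>6])
E
```

```text
clock: 19.9
position: [0.4496, 0.1213, 0.2781]
ee_rot: [0.365, 0.929, -0.023, 0.06]
ft_force: [0.2, -0.1, -0.4]
grip_width: 0.531
orange 289 [0.2387 0.2389 0.2484 0.2578 0.2586]
brass 464 [0.2234 0.2243 0.2412 0.2554 0.2559]
tab 500 [0.45846178 0.11227207 0.18322162] [0.21908417 0.22998946 0.23866105]
[[358, 188, 25, 11, 135], [384, 189, 11, 9, 51], [334, 198, 17, 9, 48], [325, 200, 14, 4, 30], [330, 200, 56, 58, 1614], [385, 200, 41, 57, 922], [319, 205, 3, 5, 10], [289, 206, 8, 9, 41], [332, 207, 10, 5, 15], [197, 214, 52, 46, 1022], [160, 222, 38, 38, 181], [268, 228, 3, 5, 9], [254, 230, 12, 6, 34], [197, 234, 5, 7, 17], [245, 234, 4, 4, 13], [207, 248, 8, 12, 34], [388, 258, 39, 2, 43]]
```

View pics/w10.png

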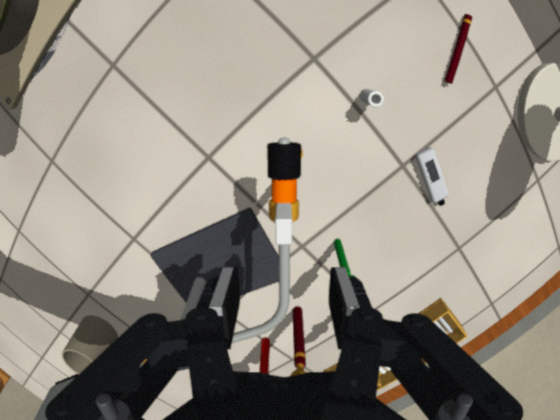

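View pics/s10c.png

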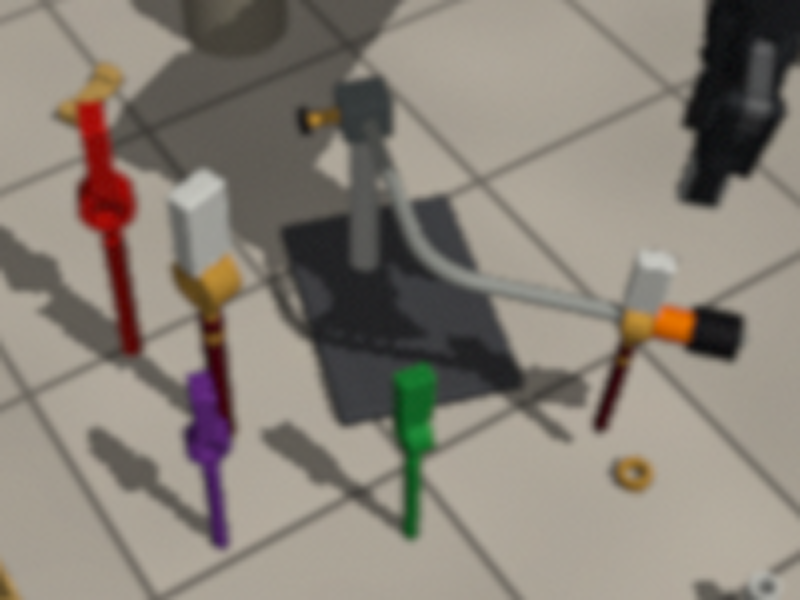

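View pics/t10.png

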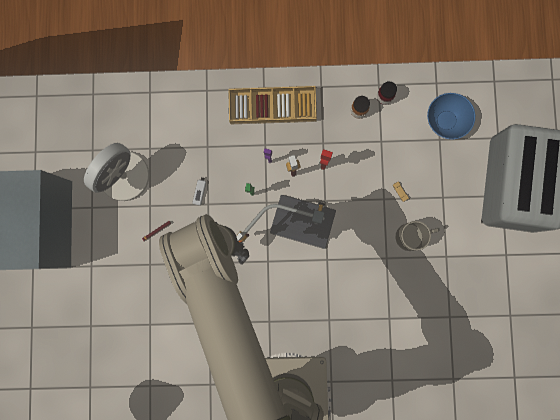

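Run:
```python
from h import *
a,_=camera("top");b,_=camera("top");o=cv2.imread("pics/top0.png");t=cv2.imread("pics/t10.png")
r=np.s_[140:205,75:150]
for n,x,y in(("t10-top0",t,o),("now-now",a,b),("now-t10",a,t)): dd=cv2.absdiff(x[r],y[r]);print(n,dd.max(),dd.mean().round(2))
cv2.imwrite("pics/fan.png",cv2.resize(np.hstack([o[r],t[r],b[r]]),None,fx=3.5,fy=3.5,interpolation=cv2.INTER_CUBIC))
```

```text
t10-top0 14 7.9
now-now 4 0.6
now-t10 3 0.61
```

View pics/fan.png

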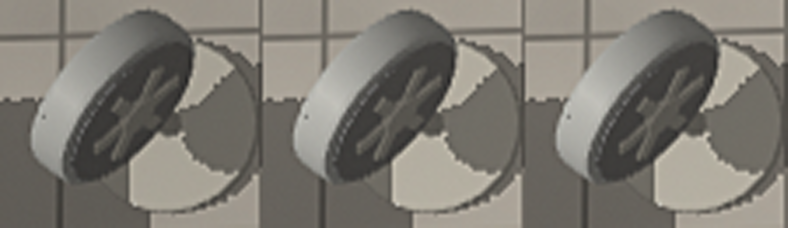

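The fan blades in the picture don't visibly turn, so I'll measure the sleeve once more with the camera straight above it, as in the earlier shot with the switch out.

```bash
python3 -m creep '[[0,0,0,-25,0,0,120],[0,0,0,-25,0,0,120],[0,0,0,-25,0,0,120],[0,0,0,-15,0,0,120],[0,0,0,0,0,0,120],[0,0,0,0,0,0,120]]'
python3 - <<'E'
from plan import *
o=get_obs();p_,d=camera("wrist");cv2.imwrite("pics/w11.png",p_)
T,W=wcloud(d,np.array(o["position"]),o["ee_rot"])
C,t=fit.center(p,np.array([.2]));S=(W-C[0])@t[0]+.2
lt=(W-C[0])@np.cross([0,0,1],t[0])
ok=(np.abs(lt)<.005)&(d>0)&(W[...,2]>.12)&(W[...,2]<.2)&(S>.2)&(S<.3)
hsv=cv2.cvtColor(p_,cv2.COLOR_BGR2HSV)
h=hsv[...,0];br=hsv[...,2]
oj=ok&(h<14)&(hsv[...,1]>200)&(br>120);bk=ok&(br<70);bs=ok&(h>=14)&(h<28)&(hsv[...,1]>100)&(br>80)
for n,m in(("orange",oj),("black",bk),("brass",bs)): print(n,m.sum(),np.percentile(S[m],[0,2,50,98,100]).round(4),np.argwhere(m).min(0),np.argwhere(m).max(0))
tb=ok&(W[...,2]>.178);print("tab",np.percentile(S[tb],[1,50,99]).round(4),tb.sum())
y,x=np.argwhere(oj).mean(0).astype(int)
c=p_[y-60:y+60,x-60:x+60];cv2.imwrite("pics/w11c.png",cv2.resize(c,None,fx=5,fy=5,interpolation=cv2.INTER_NEAREST))
for v in range(y-25,y+40,1): print(v,p_[v,x].tolist(),S[v,x].round(4),W[v,x,2].round(4)) if v%2==0 else 0
E
```

```text
clock: 20.75
position: [0.5143, 0.0613, 0.288]
ee_rot: [0.364, 0.929, -0.023, 0.059]
ft_force: [0.1, 0.4, 0.5]
grip_width: 0.527
orange 26 [0.2457 0.2468 0.2573 0.2578 0.2579] [ 66 278] [ 82 290]
black 440 [0.2581 0.2585 0.2711 0.2843 0.2848] [ 32 278] [ 65 290]
brass 260 [0.2408 0.2416 0.2487 0.2565 0.2573] [ 67 278] [ 88 290]
tab [0.2182 0.228  0.2379] 461
44 [25, 22, 21] 0.2747 0.1438
46 [33, 33, 29] 0.2732 0.1436
48 [21, 16, 16] 0.2716 0.1442
50 [31, 29, 25] 0.27 0.1446
52 [27, 21, 21] 0.2686 0.1438
54 [31, 26, 26] 0.2668 0.1453
56 [26, 21, 25] 0.2654 0.1444
58 [27, 26, 25] 0.2636 0.1459
60 [23, 17, 23] 0.2622 0.1456
62 [24, 21, 21] 0.2606 0.1461
64 [19, 15, 20] 0.2593 0.1441
66 [0, 57, 140] 0.2578 0.1441
68 [0, 122, 244] 0.2564 0.1431
70 [0, 127, 246] 0.2549 0.1429
72 [0, 123, 246] 0.2533 0.1435
74 [0, 128, 247] 0.2517 0.1434
76 [0, 126, 247] 0.2501 0.1442
78 [0, 128, 247] 0.2487 0.1434
80 [0, 130, 247] 0.2471 0.1434
82 [0, 130, 248] 0.2455 0.1443
84 [0, 127, 247] 0.2439 0.1453
86 [0, 129, 248] 0.2423 0.146
88 [96, 162, 244] 0.2408 0.1464
90 [237, 240, 241] 0.2372 0.182
92 [240, 242, 241] 0.2358 0.1831
94 [240, 242, 241] 0.2345 0.1837
96 [239, 242, 241] 0.2332 0.1832
98 [238, 241, 240] 0.2319 0.1834
100 [239, 242, 240] 0.2306 0.1837
102 [240, 242, 241] 0.2293 0.1844
104 [240, 243, 241] 0.228 0.1845
106 [239, 241, 241] 0.2267 0.1842
```

View pics/w11c.png

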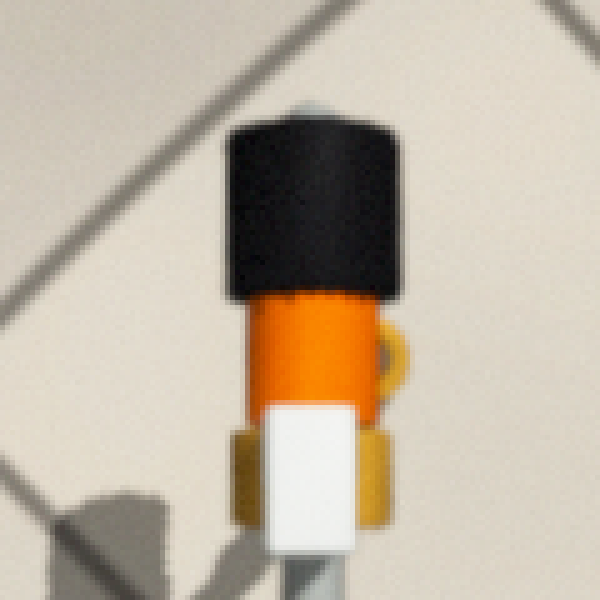

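Run:
```python
from plan import *
o=get_obs();p_,d=camera("wrist")
T,W=wcloud(d,np.array(o["position"]),o["ee_rot"])
C,t=fit.center(p,np.array([.2]));S=(W-C[0])@t[0]+.2
lt=(W-C[0])@np.cross([0,0,1],t[0])
hsv=cv2.cvtColor(p_,cv2.COLOR_BGR2HSV);h=hsv[...,0]
# columns outside the tab, inside the sleeve
for u in list(range(273,278))+list(range(291,297)):
    col=[(v,int(h[v,u]),int(hsv[v,u,2])) for v in range(40,115)]
    k=(d[:,u]>0)&(np.abs(lt[:,u])<.0135)&(W[:,u,2]>.11)
    vs=[v for v in range(40,115) if k[v]]
    dark=[v for v in vs if hsv[v,u,2]<70 and v<80]
    oj=[v for v in vs if h[v,u]<=17 and hsv[v,u,1]>230 and hsv[v,u,2]>220]
    bs=[v for v in vs if 17<h[v,u]<28 and hsv[v,u,2]<225 and hsv[v,u,1]>100 and v>84]
    if dark and oj and bs: print(u,lt[oj[0],u].round(4),"dark to",dark[-1],S[dark[-1],u].round(4),"orange",oj[0],oj[-1],S[oj[0],u].round(4),S[oj[-1],u].round(4),"brass",bs[0],bs[-1],S[bs[0],u].round(4),S[bs[-1],u].round(4))
```

```text
293 -0.0068 dark to 66 0.2581 orange 69 88 0.2561 0.2413 brass 95 105 0.2358 0.228
294 -0.0076 dark to 66 0.258 orange 69 91 0.2563 0.239 brass 94 113 0.2366 0.2218
295 -0.0084 dark to 66 0.2582 orange 69 91 0.2563 0.239 brass 94 112 0.2367 0.2226
296 -0.0092 dark to 66 0.2585 orange 71 73 0.2551 0.2533 brass 94 113 0.2367 0.2218
```

Run:
```python
from workcell import *
o=get_obs();print(o["clock"],o["ft_force"])
print(hand_in())
```

```text
20.85 [ 0.67008895 -0.46182803 -0.00759251]
the job is handed in; nothing more can be done
None
```

I slid the brass and burgundy carrier along the first leg, round the bend and down the far leg, and pushed the orange switch in until it stopped. I then let go of it, backed off and handed in at about 21 s of the 61 s allowed.

**Sliding:** I pinched the tab and felt for the play both ways, so the hole stayed centred on the rod. The rod turned out to be clamped about 0.14 rad down. The wrist force stayed within its 1–2 N noise through the bend and reached about 6 N at most, at the final stop. With the stated 3x lever effect that is at most about 18 N on the rail, under the 25 N limit.

**Switch:** The push held at about 2.5 N while the switch travelled. It then rose to 3.6 N and 6.1 N with no further movement, which is the hard stop.

**Camera checks after release:**
- The collar is flush with the sleeve, and the sleeve's face is about 237.9 ± 0.8 mm along the rod from the clamp (238.1 mm expected when fully in).
- The carrier sits at about 230.0 mm (home is 230.1 mm).
- Nothing on the table looked moved, though the arm hid part of the top view at that check. The gripper was touching nothing.

**What I could not confirm:**
- The camera resolves the switch travel only to about 0.8 mm, so "fully in" rests mainly on the force rise.
- The fan blades did not visibly turn in the pictures, so I have no direct sign that the fan started.
- The top and side cameras placed the rod about 1.3 mm sideways of where touch and the wrist camera put it. I followed touch and the wrist camera.

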